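# Screw the blue cap onto the water-purifier cartridge

### The arm

A 6-joint arm with a two-finger parallel gripper is mounted at the origin on the work surface. World frame = base frame: x ahead of the robot, y to its left, z up, the work surface at z = 0. Lengths are in m, angles in degrees, forces in N, time in s.
With the tool pointing down it reaches from about 0.25 to 0.85 m from the base axis. Payload 12.5 kg.
Tool frame: the origin (TCP) lies midway between the tips of the shut fingers; the grasp point (between the pads) lies 19 mm behind it; x points along the fingers, z is the direction in which the jaws open and shut, and the axes are right-handed (so a half turn about x gives the same grasp; the last joint's range is limited). The gripper opens to 93 mm and grips with 3 to 60 N. Pads are 15 mm wide; open, the fingers measure 128 mm over their backs; the gripper's body (75 mm by 188 mm) begins 65 mm behind the grasp point.
Start: joints at [61.673, 20.094, 94.641, -0, 65.266, -4.847], TCP at [0.219, 0.504, 0.219] pointing down, gripper open.
Joint ranges: [-157.81, 157.81], [-45, 120.19], [0.68, 151.7], [-89.99, 269.99], [4.06, 180], [-164.3, 164.3]. Speed limits (degrees/s): [127.2, 127.2, 159.86, 180, 180, 180].

### API

Orientations are given as a 3x3 rotation matrix whose columns are the frame's x, y, z axes.
In Python, from station import bot gives the robot as it stands.
- The arm moves only by the tool jog_arm, never from a script. Its argument "moves" is a list of rows, each a list of 4 numbers: the shift along the tool's x, y, z in mm, then the turn about the tool's x in degrees. In form: [[tx, ty, tz, twist], ...]. A call has 1 to 12 rows; each row shifts and turns the commanded pose from where the row before left it, along the tool's axes as they then stand; what a row does not reach is not made up. A row lasts 1/8 s, in which the tool goes at most 62.5 mm and 10.7 degrees, less where a joint would pass 70% of its speed; a pose out of reach is approached as far as the arm can. A call is refused whole if a number of a shift passes 62.5 or a number of a turn 10.7, either way. A call with a gripper value outside its range is refused whole. "fingers" is the opening, from 0 (shut) to 1 (fully open), set as the call begins (left out, the last holds). The fingers move at their own pace and stop on an object; "grip_force" is the grip in N (left out, the last holds). Time passes only in rows, so rows that do not move let the fingers close. It gives the time, the measured TCP pose, the force and the opening at its end, in the units of the state.
- bot.observe(): the state, without advancing time (a new reading comes with each control period).
- bot.capture(name): name is "scene" or "top" or "wrist"; returns a dict with "pixels" (420x560x3 uint8, red, green, blue), "fx", "fy", "cx", "cy" (pixels), "extrinsics" (4x4, takes a point from world to camera coordinates); the wrist camera has in their place "mount" (4x4, takes a point from camera to tool coordinates, whose origin is the TCP and whose axes are the tool frame's). Camera axes: x right, y down, z forward; pixel columns grow to the right and rows downward; lengths in m; the calibration is good to about 2 mm. A picture is of the moment at which its call begins: read the wrist's pose just before it. There is no depth.
- bot.job_done(): hands the job in, once; it reports no verdict.
The state is a dict: "time": time; "qpos": joint angles; "dq": joint speeds; "joint_torque": joint torques, N m; "ee_pos": TCP position; "orientation": TCP orientation; "contact_force": force on the tool from outside, world axes, zero at the start; "torque": the same for the moment, N m; "opening": finger opening in m.
Only numpy, scipy, OpenCV 4.12 (cv2) and the standard library are available. Lean on these libraries where they do the work, as an engineer would, in place of code of your own. Each camera call takes 0.05 s, during which the arm holds its last target.

### The job

Take the blue screw cap out of the white tray and put it on the threaded neck of the cartridge housing. Turn it backwards (counter-clockwise seen from above) until you feel it drop into the thread start, then run it in clockwise without cross-threading until it is level and fully home. Leave the two other caps, the bottles and the glassware where they are.

Things in the scene. Friction and masses are not known exactly. Their poses are not given: they have to be found in the camera images.
- cap_blue: Blue ribbed screw cap, 53 mm across, 46 mm tall, 100 g or so, open below. Origin at the centre of its underside, z up along its axis. Its outside is a 16-sided near-round wall, to be gripped across the diameter anywhere on its height. Inside are two opposite lugs, 36 degrees wide, at its own +x and -x.
- housing: White cartridge housing with blue bands on a grey round foot (150 mm across, 12 mm high), fixed to the bench. Origin at the centre of the foot's underside. Body 90 mm across up to 75 mm height, tapering to a collar 48 mm across whose top is at 100 mm. Two steel pipe risers stand beside it.
- riser_a (a point): Top centre of the steel pipe riser with the blue end cap, 16 mm across, 128 mm above the bench, 61 mm from the neck's axis (near face 53 mm from it), at 100 degrees from the housing's x axis (counter-clockwise from above). Part of the housing; keep opening fingers clear of it.
- riser_b (a point): Top centre of the steel pipe riser with the black end cap, 16 mm across, 128 mm above the bench, 61 mm from the neck's axis (near face 53 mm from it), at -135 degrees from the housing's x axis (counter-clockwise from above). Part of the housing; keep opening fingers clear of it.
- neck (a point): The neck's axis at the top of the collar, 100 mm above the bench, z up. The grey threaded neck rises 42 mm from here: core 30 mm across with a tapered top, threads 40 mm across; the cap fits over it with 1.8 mm play to each side. Right-handed two-start thread, starts 180 degrees apart at an angle that differs every time and is NOT given by this frame: it must be felt.
- neck_top (a point): The top end of the neck, on its axis, 42 mm above point neck. Put on, the cap rides on the threads with its underside 11.5 to 17.2 mm above point neck. Turned clockwise there it meets a solid stop; turned counter-clockwise (at most 145 degrees) it climbs up to 5.6 mm, then falls 8 to 10 mm into the thread start, 7 to 9.2 mm above point neck; going on counter-clockwise it meets a stop.
- home (a point): Where the centre of the cap's underside lies when the cap is fully home, 1.5 mm above point neck, on the axis. From the thread start the cap runs in clockwise for 102 to 138 degrees, sinking 0.055 mm per degree, to a solid stop here. Only friction resists the turning; let go, the cap stays where it is, but falls in when over a start; held off-centre it may hang there.
- tray: White shallow tray, 124 mm by 250 mm (long along its y), walls 12 mm high, floor 3 mm above the bench, fixed. Origin at the centre of its underside. The three caps stand in a row along its y about 84 mm apart, in any order, near x = 0.
- cap_grey: Grey cap of the same size, not for this housing; origin at the centre of its underside. Leave it.
- cap_orange: Orange cap of the same size, not for this housing; origin at the centre of its underside. Leave it.
- vial: Small capped vial in the tray, 20 mm across, 45 mm tall; origin at the centre of its underside. Leave it.
- reagent: Amber bottle with a red cap between tray and housing, 60 mm across, 190 mm tall; origin at the centre of its underside. Leave it.
- jar: Clear jar with a yellow cap near the housing, 56 mm across, 95 mm tall; origin at the centre of its underside. Leave it.
- beaker: Glass beaker at the back, 70 mm across, 85 mm tall; origin at the centre of its underside. Leave it.
- flask: Glass conical flask at the back, 72 mm across, 108 mm tall; origin at the centre of its underside. Leave it.
Not all that is in view belongs to the job. Several things look just like the cap_blue: the one meant starts nearest to the robot's base.

How it is judged (in metres and radians):
On the way:
1. the blue cap has dropped level into the thread starts of the neck (horizontal distance between cap_blue and neck below 0.005 m and z of cap_blue in the frame of neck between 0.004 and 0.01 m and angle between cap_blue's own z axis and vertical below 0.12 rad), for 0.2 s.
At the end, for the whole second after the job is handed in: The blue cap is on the neck (within 3.5 mm of its axis), level within 4.5 degrees, at rest, and run in to within about 1.3 mm of fully home (its underside less than 2.8 mm above the collar) (horizontal distance between cap_blue and neck below 0.0035 m and z of cap_blue in the frame of neck between -0.001 and 0.0028 m and angle between cap_blue's own z axis and vertical below 0.08 rad and linear speed of cap_blue below 0.01 m/s and angular speed of cap_blue below 0.1 rad/s); the robot touches nothing.
It fails at once if another cap or the vial in the tray was shifted more than 20 mm (distance of any of cap_grey, cap_orange, vial from where it was at the start of the episode above 0.02 m).
It fails at once if a bottle, jar or glass was shifted more than 20 mm (distance of any of reagent, jar, beaker, flask from where it was at the start of the episode above 0.02 m).
It also fails if it takes over 72 s, if anything falls off the work surface, if the arm or the gripper's body presses on something with over 40 N, if the wrist force passes 120 N, or if a joint passes its speed limit or range.

## Working session

There is one attempt and no reset: what is moved stays moved. The work goes in short steps, Python scripts to look and compute and a tool call to move; the robot and the scene stay as the last step left them, time stands still between calls to the robot, and variables do not carry over. Pictures are saved under pics/ and viewed, and the job is handed in when it is done.

Besides the shell and the picture viewer there is one more tool, called as name([rows], argument=value, ...), one row to a line, values as JSON. jog_arm: Moves the arm, as the interface text tells. Its arguments: {"type":"object","properties":{"moves":{"type":"array"},"fingers":{"type":"number"},"grip_force":{"type":"number"}},"required":["moves"]}

```bash
mkdir -p pics; ls
python3 - <<'E'
from station import bot
import cv2,numpy as np
s=bot.observe()
for k,v in s.items(): print(k,np.round(v,4).tolist())
for n in("scene","top"):
    c=bot.capture(n); cv2.imwrite(f"pics/{n}0.png",c["pixels"][:,:,::-1]); np.save(f"pics/{n}0.npy",c,allow_pickle=True)
    print(n,c["fx"],c["fy"],c["cx"],c["cy"]); print(np.round(c["extrinsics"],4).tolist())
E
```

```text
pics
time 0.0
qpos [61.6735, 20.1256, 94.6752, -0.0024, 65.2683, -4.846]
dq [0.0231, -0.0265, -0.0911, 0.0213, 0.0738, 0.0876]
joint_torque [0.0005, -49.7325, -28.5255, 0.0699, 0.0257, -0.0001]
ee_pos [0.219, 0.5042, 0.2181]
orientation [[-0.0005, -0.9172, 0.3984], [-0.0011, 0.3984, 0.9172], [-1.0, 0.0001, -0.0012]]
contact_force [-0.8268, -0.3393, 0.0194]
torque [0.0183, 0.0095, -0.0152]
opening 0.0929
scene 407.5624752929063 407.5624752929063 275.5438888881617 209.2976737216548
[[0.2536, 0.9673, -0.008, -0.215], [0.5946, -0.1624, -0.7874, -0.239], [-0.763, 0.195, -0.6163, 1.4675], [0.0, 0.0, 0.0, 1.0]]
top 392.9398951076224 392.9398951076224 282.60426962399265 212.37123385203932
[[0.0123, -0.9999, 0.0039, 0.0816], [-0.9823, -0.0128, -0.187, 0.5801], [0.187, -0.0016, -0.9824, 0.9661], [0.0, 0.0, 0.0, 1.0]]
```

View pics/scene0.png

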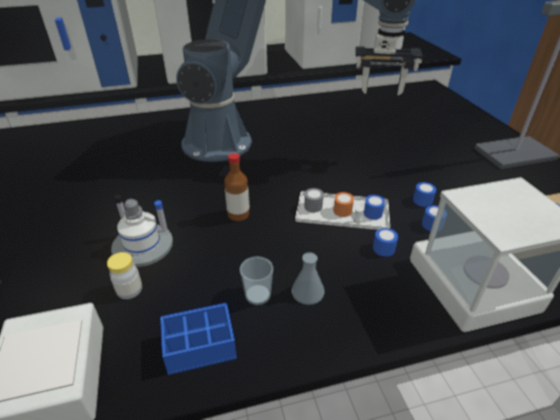

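View pics/top0.png

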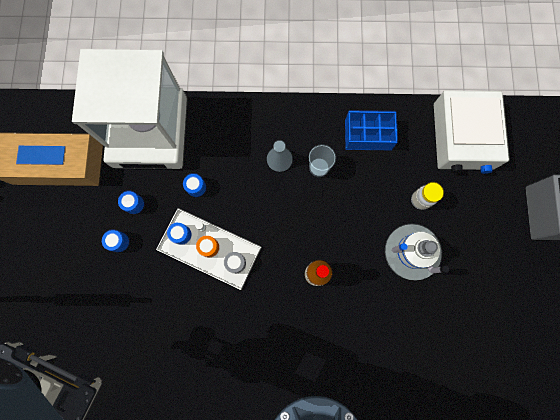

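Candidates for cap_blue in the top view are (178,233) in the tray, (193,185), (129,202) and (114,240) on the bench. The tray one is both in the tray and nearest to the base. Next I'll measure it and check it in a crop.

```bash
cat > h.py <<'E'
import numpy as np,cv2
def load(n): return np.load(f"pics/{n}.npy",allow_pickle=True).item()
def onplane(c,u,v,z):
    E=c["extrinsics"];R=E[:3,:3];t=E[:3,3];o=-R.T@t
    d=R.T@np.array([(u-c["cx"])/c["fx"],(v-c["cy"])/c["fy"],1.]);return o+d*(z-o[2])/d[2]
def proj(c,p):
    E=c["extrinsics"];q=E[:3,:3]@np.asarray(p)+E[:3,3];return c["fx"]*q[0]/q[2]+c["cx"],c["fy"]*q[1]/q[2]+c["cy"]
E
python3 - <<'E'
from h import *
t=load("top0");s=load("scene0")
for n,u,v,z in[("blue",178,233,.049),("b2",193,185,.046),("b3",129,202,.046),("b4",114,240,.046),("orange",206,246,.049),("grey",234,262,.049),("amber",322,271,.19),("jar",433,191,.095),("necktop",429,247,.142),("ra",404,247,.128),("rb",438,270,.128),("foot",414,252,.012)]:
    p=onplane(t,u,v,z); print(n,p.round(3),np.hypot(*p[:2]).round(3),np.round(proj(s,p)))
im=t["pixels"][:,:,::-1]; sc=s["pixels"][:,:,::-1]
a=cv2.resize(im[195:300,150:270],None,fx=3.3,fy=3.3,interpolation=2)
b=cv2.resize(im[200:305,370:480],None,fx=3.3,fy=3.3,interpolation=2)
cv2.imwrite("pics/crop1.png",np.hstack([a[:346],b[:346]]))
b=cv2.resize(sc[180:280,90:190],None,fx=4,fy=4,interpolation=2); a=cv2.resize(sc[170:270,290:390],None,fx=4,fy=4,interpolation=2)
cv2.imwrite("pics/crop2.png",np.hstack([a,b]))
E
```

```text
blue [0.522 0.358 0.049] 0.633 [372. 200.]
b2 [0.651 0.327 0.046] 0.729 [384. 233.]
b3 [0.603 0.493 0.046] 0.779 [433. 211.]
b4 [0.502 0.523 0.046] 0.725 [423. 188.]
orange [0.49  0.285 0.049] 0.566 [343. 197.]
grey [0.45  0.211 0.049] 0.497 [312. 193.]
amber [0.424 0.001 0.19 ] 0.424 [233. 155.]
jar [ 0.631 -0.29   0.095] 0.694 [118. 260.]
necktop [ 0.485 -0.254  0.142] 0.547 [132. 200.]
ra [ 0.485 -0.2    0.128] 0.525 [156. 201.]
rb [ 0.432 -0.277  0.128] 0.513 [124. 194.]
foot [ 0.484 -0.262  0.012] 0.551 [140. 242.]
```

View pics/crop1.png

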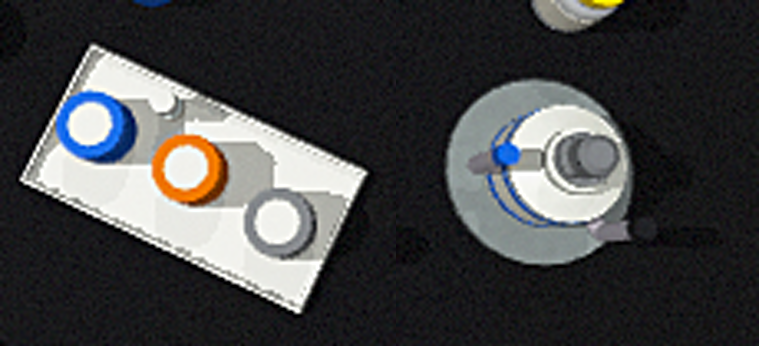

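View pics/crop2.png

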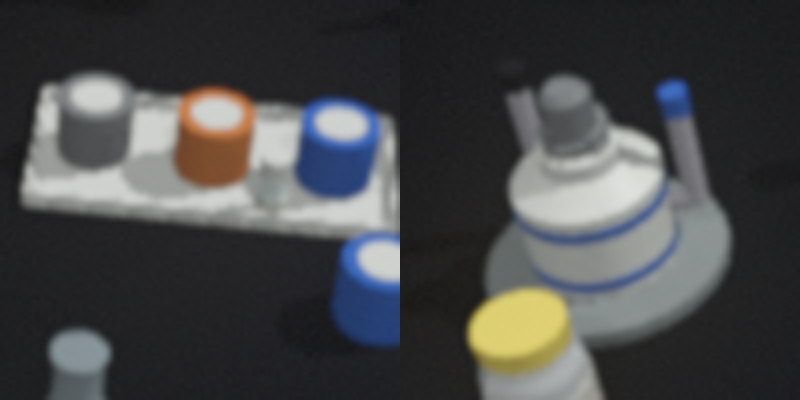

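Run:
```python
from station import bot
import cv2,numpy as np
c=bot.capture("wrist"); cv2.imwrite("pics/w0.png",c["pixels"][:,:,::-1]); print(c["fx"],c["cx"],c["cy"],c["mount"].round(4) if hasattr(c["mount"],"round") else c["mount"])
```

```text
296.5923812214345 277.3861805748782 207.6450391381673 [[-8.000e-04 -2.442e-01  9.697e-01 -1.656e-01]
 [ 1.000e-04 -9.697e-01 -2.442e-01  6.860e-02]
 [ 1.000e+00 -1.000e-04  8.000e-04  4.000e-04]
 [ 0.000e+00  0.000e+00  0.000e+00  1.000e+00]]
```

View pics/w0.png

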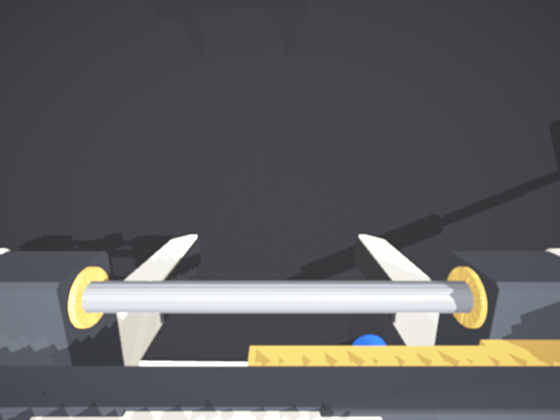

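```bash
cat >> h.py <<'E'
def plan(p1,yaw,n,p0=None,R0=None):
    from station import bot
    s=bot.observe(); p=np.array(s["ee_pos"] if p0 is None else p0); R=np.array(s["orientation"] if R0 is None else R0)
    y0=np.degrees(np.arctan2(R[1,2],R[0,2])); tw=(y0-yaw+180)%360-180
    print("yaw0",y0.round(2),"twist",tw.round(2)); step=(np.array(p1)-p)/n; rows=[]
    for i in range(n):
        a=np.radians(y0-tw/n*i); z=np.array([np.cos(a),np.sin(a),0]); y=np.array([-z[1],z[0],0]); x=np.array([0,0,-1.])
        rows.append([round(1000*float(step@v),1) for v in (x,y,z)]+[round(tw/n,2)])
    print(rows)
def wcap(name):
    from station import bot
    s=bot.observe(); c=bot.capture("wrist"); T=np.eye(4);T[:3,:3]=s["orientation"];T[:3,3]=s["ee_pos"]
    c["extrinsics"]=np.linalg.inv(T@np.array(c["mount"]))
    np.save(f"pics/{name}.npy",c,allow_pickle=True); cv2.imwrite(f"pics/{name}.png",c["pixels"][:,:,::-1]); return c
E
python3 - <<'E'
from h import *
plan([.502,.318,.2],-26,10)
E
```

```text
yaw0 66.52 twist 92.52
[[1.8, -33.4, -5.8, np.float64(9.25)], [1.8, -33.9, -0.4, np.float64(9.25)], [1.8, -33.5, 5.1, np.float64(9.25)], [1.8, -32.2, 10.4, np.float64(9.25)], [1.8, -30.1, 15.5, np.float64(9.25)], [1.8, -27.3, 20.1, np.float64(9.25)], [1.8, -23.7, 24.2, np.float64(9.25)], [1.8, -19.5, 27.7, np.float64(9.25)], [1.8, -14.8, 30.5, np.float64(9.25)], [1.8, -9.7, 32.5, np.float64(9.25)]]
```

jog_arm([
  [2, -33, -6, 9.25],
  [2, -34, 0, 9.25],
  [2, -33.5, 5, 9.25],
  [2, -32, 10, 9.25],
  [2, -30, 15.5, 9.25],
  [2, -27, 20, 9.25],
  [2, -24, 24, 9.25],
  [2, -19.5, 28, 9.25],
  [2, -15, 30.5, 9.25],
  [2, -10, 32.5, 9.25],
  [0, 0, 0, 0],
  [0, 0, 0, 0],
], fingers=0.85, grip_force=25)

```text
time: 1.65
ee_pos: [0.5008, 0.318, 0.1984]
orientation: [[-0.001, 0.436, 0.9], [-0.0, 0.9, -0.436], [-1.0, -0.0, -0.001]]
contact_force: [-0.9, 1.2, 0.1]
opening: 0.0794
```

Run:
```python
from h import *
c=wcap("w1")
from station import bot
s=bot.observe(); print(s["time"],np.round(s["qpos"],1),s["ee_pos"],s["orientation"])
for p in ([.522,.358,.049],[.49,.285,.049]): print(proj(c,p))
```

```text
1.7 [27.9 25.7 89.2  0.  65.1 53.8] [0.50063229 0.31825072 0.19855408] [[-4.52555298e-04  4.36149281e-01  8.99874213e-01]
 [-1.58761884e-05  8.99874302e-01 -4.36149332e-01]
 [-9.99999897e-01 -2.11668263e-04 -4.00318494e-04]]
(np.float64(280.2514456870715), np.float64(155.18049272411955))
(np.float64(282.8278414614884), np.float64(227.6010736629731))
```

View pics/w1.png

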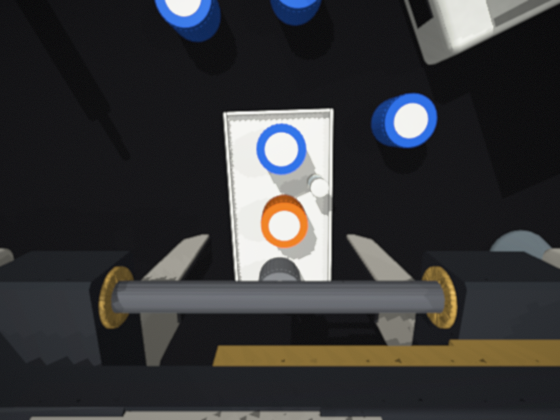

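The wrist view shows the blue cap in the tray at about (281,149), orange at (284,225) and the vial at (318,185). I'll refine the cap position from the disc contour.

```bash
cat >> h.py <<'E'
def disc(c,u,v,r=35):
    im=c["pixels"].astype(int); m=((im.min(2)>170)).astype(np.uint8)
    # outer blue ring + white disc
    b=((im[...,2]>im[...,0]+60)).astype(np.uint8)
    n,l,st,ce=cv2.connectedComponentsWithStats(m)
    return [(ce[i].round(2),st[i][2:5]) for i in range(1,n) if np.hypot(*(ce[i]-[u,v]))<r and 50<st[i][4]<4000]
E
python3 - <<'E'
from h import *
c=load("w1")
for ce,a in disc(c,281,149,15)+disc(c,284,225,15)+disc(c,318,185,10): print(ce,a,onplane(c,*ce,.049).round(4))
E
```

```text
[280.91 148.95] [ 33  33 875] [0.5254 0.3635 0.049 ]
[283.84 225.29] [ 31  30 716] [0.4922 0.2869 0.049 ]
```

jog_arm([
  [30, 26, 1.5, 0],
  [30, 25.5, 1, 0],
  [40, 0, 0, 0],
  [40, 0, 0, 0],
  [28, 0, 0, 0],
  [10.5, 0, 0, 0],
  [0, 0, 0, 0],
  [0, 0, 0, 0],
])

```text
time: 2.7
ee_pos: [0.5266, 0.3636, 0.0215]
orientation: [[0.002, 0.438, 0.899], [0.001, 0.899, -0.438], [-1.0, 0.002, 0.001]]
contact_force: [1.0, -0.7, -0.2]
opening: 0.0789
```

jog_arm([
  [0, 0, 0, 0],
  [0, 0, 0, 0],
  [0, 0, 0, 0],
  [0, 0, 0, 0],
  [0, 0, 0, 0],
  [0, 0, 0, 0],
], fingers=0.3, grip_force=25)

```text
time: 3.45
ee_pos: [0.5263, 0.363, 0.0204]
orientation: [[0.0, 0.438, 0.899], [0.0, 0.899, -0.438], [-1.0, 0.0, 0.0]]
contact_force: [-1.0, -1.0, 4.8]
opening: 0.0534
```

jog_arm([
  [-10, 0, 0, 0],
  [-30, 0, 0, 0],
  [-50, 0, 0, 0],
  [-60, 0, 0, 0],
  [-50, 0, 0, 0],
  [-20, 0, 0, 0],
  [0, 0, 0, 0],
])

```text
time: 4.32
ee_pos: [0.5265, 0.3633, 0.2418]
orientation: [[0.002, 0.438, 0.899], [0.002, 0.899, -0.438], [-1.0, 0.002, 0.002]]
contact_force: [-0.9, 0.0, -0.8]
opening: 0.0533
```

Run:
```python
from h import *
plan([.442,-.31,.24],-38,14)
```

```text
yaw0 -25.98 twist 12.02
[[0.1, -45.9, 15.6, np.float64(0.86)], [0.1, -45.6, 16.3, np.float64(0.86)], [0.1, -45.4, 17.0, np.float64(0.86)], [0.1, -45.1, 17.7, np.float64(0.86)], [0.1, -44.9, 18.4, np.float64(0.86)], [0.1, -44.6, 19.0, np.float64(0.86)], [0.1, -44.3, 19.7, np.float64(0.86)], [0.1, -44.0, 20.4, np.float64(0.86)], [0.1, -43.7, 21.0, np.float64(0.86)], [0.1, -43.4, 21.7, np.float64(0.86)], [0.1, -43.0, 22.3, np.float64(0.86)], [0.1, -42.7, 23.0, np.float64(0.86)], [0.1, -42.3, 23.6, np.float64(0.86)], [0.1, -42.0, 24.2, np.float64(0.86)]]
```

jog_arm([
  [0, -25, 8, 0],
  [0, -46, 16, 1],
  [0, -45.5, 16.5, 1],
  [0, -45.5, 17, 1],
  [0, -45, 18, 1],
  [0, -45, 18, 1],
  [0, -44.5, 19, 1],
  [0, -44, 20, 1],
  [0, -44, 21, 1],
  [0, -44, 21, 1],
  [0, -43, 22, 1],
  [0, -43, 22, 1],
])

```text
time: 5.82
ee_pos: [0.4498, -0.1928, 0.2388]
orientation: [[-0.002, 0.602, 0.798], [0.001, 0.798, -0.602], [-1.0, -0.0, -0.002]]
contact_force: [1.6, -0.0, -0.8]
opening: 0.0536
```

jog_arm([
  [0, -43, 23, 1],
  [0, -42, 24, 0],
  [0, -22, 15, 0],
  [0, 0, 0, 0],
  [0, 0, 0, 0],
])

```text
time: 6.45
ee_pos: [0.4344, -0.3132, 0.2392]
orientation: [[-0.001, 0.615, 0.788], [0.001, 0.788, -0.615], [-1.0, 0.0, -0.002]]
contact_force: [-1.0, -0.3, -1.1]
opening: 0.0534
```

Run:
```python
from h import *
c=wcap("w2")
from station import bot
s=bot.observe(); print(s["time"],np.round(s["qpos"],1),s["ee_pos"])
print(proj(c,[.485,-.255,.142]))
```

```text
6.5 [-40.8  17.4  95.3   0.   67.4  -2.8] [ 0.4346061  -0.3130934   0.23952707]
(np.float64(283.976135400726), np.float64(121.58062649601314))
```

View pics/w2.png

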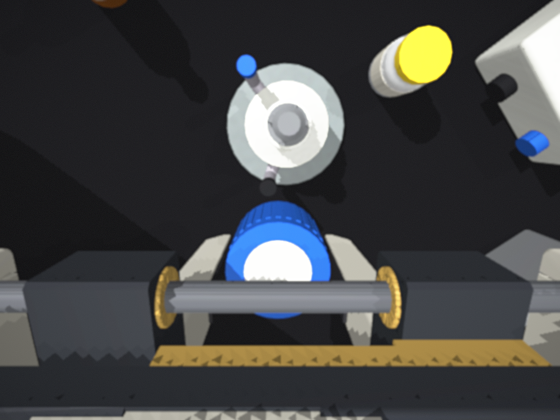

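Wrist view: cap held level at (278,265), the neck at about (289,124), riser_a at (246,66), riser_b at (268,186), and the jar at (425,55).

Run:
```python
from h import *
c=load("w2");im=c["pixels"]
print(im[124,262:316].mean(1).round().astype(int).tolist()); print(im[98:150,289].mean(1).round().astype(int).tolist())
cv2.imwrite("pics/crop3.png",cv2.resize(im[60:200,215:355,::-1],None,fx=4,fy=4,interpolation=2))
for u,v,z in[(246,66,.128),(268,186,.128),(285.5,124,.012)]: print(onplane(c,u,v,z).round(4))
```

```text
[254, 254, 254, 255, 255, 234, 191, 172, 145, 133, 148, 162, 165, 166, 168, 176, 186, 189, 190, 189, 189, 189, 189, 189, 189, 189, 189, 189, 189, 190, 189, 189, 189, 190, 190, 190, 190, 181, 158, 135, 127, 129, 132, 144, 157, 168, 205, 240, 250, 243, 227, 223, 234, 247]
[254, 254, 255, 255, 252, 218, 182, 177, 174, 171, 171, 169, 171, 177, 185, 189, 190, 189, 189, 189, 189, 189, 189, 189, 189, 189, 189, 189, 189, 189, 189, 190, 190, 189, 190, 190, 185, 165, 138, 125, 122, 122, 123, 125, 127, 125, 126, 149, 194, 223, 225, 214]
[ 0.4878 -0.1983  0.128 ]
[ 0.4379 -0.2918  0.128 ]
[ 0.4895 -0.2563  0.012 ]
```

View pics/crop3.png

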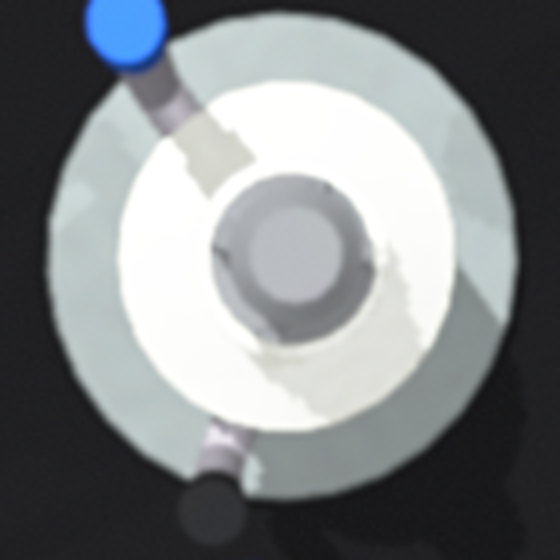

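Run:
```python
from h import *
c=load("w2")
print("neck",onplane(c,288.2,123.2,.142).round(4),onplane(c,288.7,124,.142).round(4))
im=c["pixels"].astype(int)
# white disc of the cap and blue outline
m=(im.min(2)>170).astype(np.uint8); m[:225]=0; m[281:]=0; m[:,:240]=0;m[:,316:]=0
ys,xs=np.nonzero(m); 
pts=[]
for y in range(242,280,3):
    r=xs[ys==y]; 
    if len(r): pts+= [(r.min(),y),(r.max(),y)]; print(y,r.min(),r.max())
z=.2395+.029
W=np.array([onplane(c,u,v,z) for u,v in pts]); A=np.c_[2*W[:,:2],np.ones(len(W))]; sol=np.linalg.lstsq(A,(W[:,:2]**2).sum(1),rcond=None)[0]
print("capdisc centre",sol[:2],"r",np.sqrt(sol[2]+sol[:2]@sol[:2]),"tcp .4346 -.3131")
```

```text
neck [ 0.487  -0.2583  0.142 ] [ 0.487 -0.259  0.142]
242 265 289
245 259 295
248 255 300
251 252 303
254 249 305
257 247 307
260 246 309
263 245 310
266 244 311
269 244 311
272 244 311
275 244 311
278 245 310
capdisc centre [ 0.43353048 -0.31238489] r 0.016840311938533435 tcp .4346 -.3131
```

jog_arm([
  [5, 10, 1, 0],
  [12, 22, 2.5, 0],
  [12, 22, 2.5, 0],
  [12, 16, 2, 0],
  [8, 5.5, 0.8, 0],
  [0, 0, 0, 0],
  [0, 0, 0, 0],
])

```text
time: 7.38
ee_pos: [0.488, -0.2606, 0.1915]
orientation: [[0.0, 0.616, 0.788], [-0.0, 0.788, -0.616], [-1.0, -0.0, 0.001]]
contact_force: [-0.2, 0.3, -1.4]
opening: 0.0539
```

Run:
```python
from h import *
from station import bot
s=bot.observe(); print(s["time"],s["ee_pos"],np.round(s["contact_force"],1),np.round(s["torque"],2),np.round(s["qpos"],1))
for n in("top","scene"):
    c=bot.capture(n); np.save(f"pics/{n}1.npy",c,allow_pickle=True); cv2.imwrite(f"pics/{n}1.png",c["pixels"][:,:,::-1])
t1=load("top1")["pixels"][200:300,380:480,::-1];t0=load("top0")["pixels"][200:300,380:480,::-1]
s1=load("scene1")["pixels"][150:250,90:190,::-1];s0=load("scene0")["pixels"][150:250,90:190,::-1]
r=lambda a:cv2.resize(a,None,fx=3,fy=3,interpolation=2)
cv2.imwrite("pics/cmp.png",np.vstack([np.hstack([r(t0),r(t1)]),np.hstack([r(s0),r(s1)])]))
```

```text
7.375 [ 0.48796449 -0.26055441  0.1914682 ] [-0.2  0.3 -1.4] [-0.07  0.08  0.03] [-32.9  22.1  95.8  -0.   62.    5.1]
```

View pics/cmp.png

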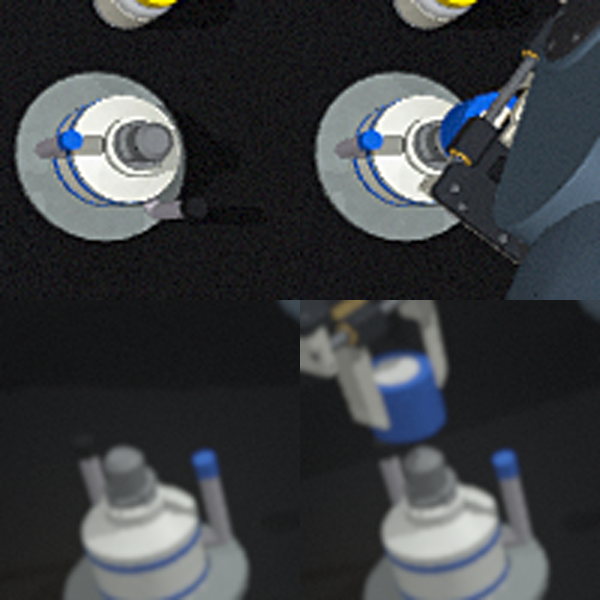

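Run:
```python
from h import *
s=load("scene1");t=load("top1")
for z in(.1,.142,.1745,.2205):
    print(z,"scene x3",(np.array(proj(s,[.488,-.2606,z]))-[90,150])*3+[300,0],"top x3",(np.array(proj(t,[.488,-.2606,z]))-[380,200])*3)
r=lambda a:cv2.resize(a[...,::-1],None,fx=8,fy=8,interpolation=2)
cv2.imwrite("pics/z1.png",r(s["pixels"][160:230,95:165]))
cv2.imwrite("pics/z2.png",r(load("top0")["pixels"][215:285,380:450]))
```

```text
0.1 scene x3 [428.47864675 196.26623893] top x3 [135.96577718 142.01614553]
0.142 scene x3 [416.46686936 154.50282998] top x3 [155.41381364 136.64730681]
0.1745 scene x3 [406.71647261 120.60195142] top x3 [171.70544992 132.14982616]
0.2205 scene x3 [392.18094199  70.06377624] top x3 [196.87828594 125.20059521]
```

View pics/z1.png

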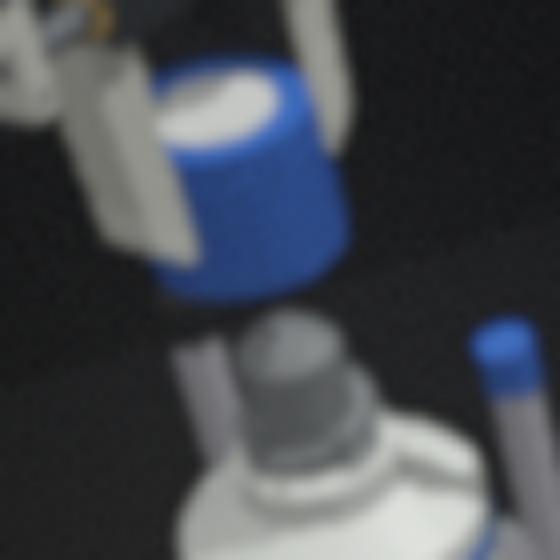

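View pics/z2.png

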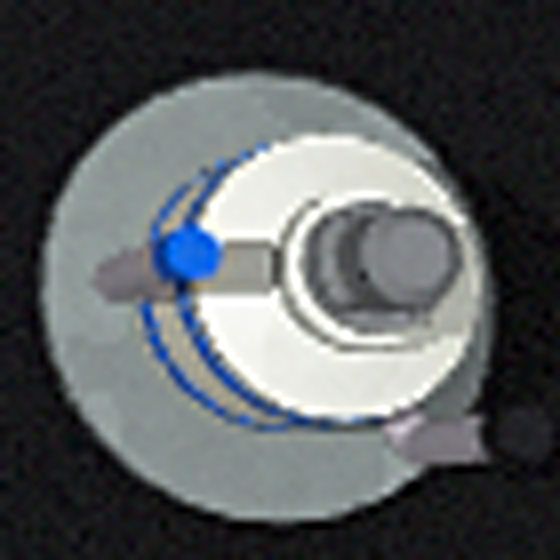

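jog_arm([
  [10, 1, -1, 0],
  [10, 0, 0, 0],
  [5, 0, 0, 0],
  [5, 0, 0, 0],
  [0, 0, 0, 0],
])

```text
time: 8.1
ee_pos: [0.4878, -0.2586, 0.1608]
orientation: [[-0.0, 0.615, 0.788], [0.0, 0.788, -0.615], [-1.0, -0.0, -0.001]]
contact_force: [-0.4, 0.5, -1.3]
opening: 0.0535
```

jog_arm([
  [3, 0, 0, 0],
  [3, 0, 0, 0],
  [3, 0, 0, 0],
])

```text
time: 8.48
ee_pos: [0.4879, -0.2587, 0.152]
orientation: [[0.0, 0.615, 0.788], [-0.0, 0.788, -0.615], [-1.0, -0.0, 0.0]]
contact_force: [0.2, -0.7, -0.7]
opening: 0.0535
```

jog_arm([
  [3, 0, 0, 0],
  [3, 0, 0, 0],
  [3, 0, 0, 0],
])

```text
time: 8.85
ee_pos: [0.4879, -0.2587, 0.1429]
orientation: [[-0.0, 0.615, 0.788], [0.0, 0.788, -0.615], [-1.0, -0.0, -0.0]]
contact_force: [-0.7, 0.4, -1.3]
opening: 0.0534
```

jog_arm([
  [2, 0, 0, 0],
  [2, 0, 0, 0],
  [0, 0, 0, 0],
])

```text
time: 9.22
ee_pos: [0.4878, -0.2586, 0.139]
orientation: [[-0.0, 0.615, 0.788], [0.0, 0.788, -0.615], [-1.0, -0.0, -0.0]]
contact_force: [-0.1, -0.2, -0.3]
opening: 0.0537
```

```bash
cat > st.py <<'E'
from station import bot
import numpy as np
s=bot.observe();R=s["orientation"]
print(round(s["time"],2),np.round(s["ee_pos"],4),"F",np.round(s["contact_force"],1),"T",np.round(s["torque"],2),"q6",np.round(s["qpos"][5],1),"yaw",np.degrees(np.arctan2(R[1][2],R[0][2])).round(1),"open",round(s["opening"],4))
E
python3 st.py
```

```text
9.22 [ 0.4878 -0.2586  0.139 ] F [-0.1 -0.2 -0.3] T [-0.   0.1 -0. ] q6 5.2 yaw -38.0 open 0.0537
```

jog_arm([
  [1.5, 0, 0, 0],
  [1.5, 0, 0, 0],
  [0, 0, 0, 0],
])

```text
time: 9.6
ee_pos: [0.4879, -0.2587, 0.136]
orientation: [[-0.0, 0.615, 0.788], [0.0, 0.788, -0.615], [-1.0, -0.0, -0.0]]
contact_force: [0.6, -0.6, -1.6]
opening: 0.0536
```

jog_arm([
  [1, 0, 0, 0],
  [0, 0, 0, 0],
])

```text
time: 9.85
ee_pos: [0.4879, -0.2587, 0.1351]
orientation: [[-0.0, 0.615, 0.788], [0.0, 0.788, -0.615], [-1.0, -0.0, -0.0]]
contact_force: [0.4, -0.9, -0.7]
opening: 0.0534
```

jog_arm([
  [1, 0, 0, 0],
  [0, 0, 0, 0],
])

```text
time: 10.1
ee_pos: [0.4879, -0.2587, 0.1341]
orientation: [[-0.0, 0.615, 0.788], [0.0, 0.788, -0.615], [-1.0, -0.0, -0.0]]
contact_force: [-0.2, 0.5, -1.4]
opening: 0.0532
```

jog_arm([
  [1, 0, 0, 0],
  [0, 0, 0, 0],
])

```text
time: 10.35
ee_pos: [0.488, -0.2587, 0.1333]
orientation: [[0.0, 0.615, 0.788], [-0.0, 0.788, -0.615], [-1.0, 0.0, 0.0]]
contact_force: [-0.3, 1.1, 0.9]
opening: 0.0534
```

jog_arm([
  [0.5, 0, 0, 0],
  [0, 0, 0, 0],
])

```text
time: 10.6
ee_pos: [0.488, -0.2587, 0.1332]
orientation: [[0.0, 0.615, 0.788], [-0.0, 0.788, -0.615], [-1.0, 0.0, 0.0]]
contact_force: [-2.5, 1.0, 7.1]
opening: 0.0533
```

jog_arm([
  [0.5, 0, 0, 0],
  [0, 0, 0, 0],
])

```text
time: 10.85
ee_pos: [0.488, -0.2588, 0.1331]
orientation: [[0.0, 0.615, 0.788], [-0.0, 0.788, -0.615], [-1.0, 0.0, 0.001]]
contact_force: [-3.0, 2.3, 10.6]
opening: 0.0531
```

```bash
python3 st.py
```

```text
10.85 [ 0.488  -0.2588  0.1331] F [-3.   2.3 10.6] T [ 0.36  0.73 -0.02] q6 5.2 yaw -38.0 open 0.0531
```

jog_arm([
  [-0.3, 0, 0, -4],
  [-0.2, 0, 0, -4],
  [0, 0, 0, 0],
])

```text
time: 11.22
ee_pos: [0.4885, -0.259, 0.1335]
orientation: [[0.002, 0.499, 0.867], [-0.001, 0.867, -0.499], [-1.0, -0.0, 0.002]]
contact_force: [-1.0, 0.5, 7.2]
opening: 0.0535
```

```bash
python3 st.py
```

```text
11.22 [ 0.4885 -0.259   0.1335] F [-1.   0.5  7.2] T [0.07 0.27 0.  ] q6 -2.8 yaw -29.9 open 0.0535
```

jog_arm([
  [-0.2, 0, 0, -4],
  [-0.2, 0, 0, -4],
  [0, 0, 0, 0],
])

```text
time: 11.6
ee_pos: [0.4885, -0.259, 0.1338]
orientation: [[0.002, 0.373, 0.928], [-0.001, 0.928, -0.373], [-1.0, -0.0, 0.002]]
contact_force: [-0.3, 0.7, 5.2]
opening: 0.0536
```

```bash
python3 st.py
```

```text
11.6 [ 0.4885 -0.259   0.1338] F [-0.3  0.7  5.2] T [ 0.02  0.08 -0.02] q6 -10.8 yaw -21.9 open 0.0536
```

jog_arm([
  [-0.2, 0, 0, -4],
  [0, 0, 0, 0],
])

```text
time: 11.85
ee_pos: [0.4884, -0.2589, 0.1337]
orientation: [[0.001, 0.309, 0.951], [-0.001, 0.951, -0.309], [-1.0, -0.0, 0.001]]
contact_force: [0.7, -1.0, 5.0]
opening: 0.0535
```

```bash
python3 st.py
```

```text
11.85 [ 0.4884 -0.2589  0.1337] F [ 0.7 -1.   5. ] T [-0.01 -0.08  0.04] q6 -14.8 yaw -18.0 open 0.0535
```

jog_arm([
  [-0.2, 0, 0, -4],
  [0, 0, 0, 0],
])

```text
time: 12.1
ee_pos: [0.4878, -0.2586, 0.1332]
orientation: [[-0.0, 0.243, 0.97], [0.0, 0.97, -0.243], [-1.0, 0.0, -0.0]]
contact_force: [0.4, -0.1, -0.5]
opening: 0.0536
```

```bash
python3 st.py
```

```text
12.1 [ 0.4878 -0.2586  0.1332] F [ 0.4 -0.1 -0.5] T [-0.01 -0.07 -0.01] q6 -18.7 yaw -14.1 open 0.0536
```

The contact force has gone at yaw -14, so the cap is probably over the start. I'll lower it carefully.

jog_arm([
  [1, 0, 0, 0],
  [1, 0, 0, 0],
  [0, 0, 0, 0],
])

```text
time: 12.48
ee_pos: [0.4879, -0.2587, 0.1314]
orientation: [[0.0, 0.242, 0.97], [-0.0, 0.97, -0.242], [-1.0, -0.0, 0.0]]
contact_force: [-0.2, 0.8, 1.1]
opening: 0.0534
```

```bash
python3 st.py
```

```text
12.47 [ 0.4879 -0.2587  0.1314] F [-0.2  0.8  1.1] T [ 0.02 -0.02  0.07] q6 -18.8 yaw -14.0 open 0.0534
```

jog_arm([
  [1, 0, 0, -1],
  [1, 0, 0, -1],
  [0, 0, 0, 0],
])

```text
time: 12.85
ee_pos: [0.4878, -0.2586, 0.1292]
orientation: [[-0.0, 0.207, 0.978], [0.0, 0.978, -0.207], [-1.0, 0.0, -0.0]]
contact_force: [0.2, 0.7, -0.0]
opening: 0.0536
```

```bash
python3 st.py
```

```text
12.85 [ 0.4878 -0.2586  0.1292] F [ 0.2  0.7 -0. ] T [ 0.01 -0.07  0.05] q6 -20.8 yaw -12.0 open 0.0536
```

jog_arm([
  [1, 0, 0, -1],
  [1, 0, 0, 0],
  [0, 0, 0, 0],
])

```text
time: 13.22
ee_pos: [0.4878, -0.2586, 0.1273]
orientation: [[-0.0, 0.191, 0.982], [0.0, 0.982, -0.191], [-1.0, 0.0, -0.0]]
contact_force: [-0.1, 0.4, -0.8]
opening: 0.0534
```

```bash
python3 st.py
```

```text
13.22 [ 0.4878 -0.2586  0.1273] F [-0.1  0.4 -0.8] T [-0.04 -0.01  0.01] q6 -21.8 yaw -11.0 open 0.0534
```

Free fall continues, so the cap is down between the threads. I'll go on in small steps until it touches.

jog_arm([
  [0.7, 0, 0, 0],
  [0.6, 0, 0, 0],
  [0, 0, 0, 0],
])

```text
time: 13.6
ee_pos: [0.4878, -0.2587, 0.1261]
orientation: [[-0.0, 0.191, 0.982], [0.0, 0.982, -0.191], [-1.0, -0.0, -0.0]]
contact_force: [-1.1, -0.4, -0.8]
opening: 0.0535
```

jog_arm([
  [0.6, 0, 0, 0],
  [0, 0, 0, 0],
])

```text
time: 13.85
ee_pos: [0.4879, -0.2587, 0.1255]
orientation: [[-0.0, 0.19, 0.982], [0.0, 0.982, -0.19], [-1.0, 0.0, -0.0]]
contact_force: [0.1, 0.1, -0.9]
opening: 0.0534
```

jog_arm([
  [0.5, 0, 0, 0],
  [0, 0, 0, 0],
])

```text
time: 14.1
ee_pos: [0.4879, -0.2587, 0.125]
orientation: [[-0.0, 0.19, 0.982], [0.0, 0.982, -0.19], [-1.0, 0.0, -0.0]]
contact_force: [-1.1, 0.1, -0.8]
opening: 0.0536
```

jog_arm([
  [0.6, 0, 0, 0],
  [0, 0, 0, 0],
])

```text
time: 14.35
ee_pos: [0.488, -0.2587, 0.1247]
orientation: [[0.0, 0.19, 0.982], [-0.0, 0.982, -0.19], [-1.0, -0.0, 0.0]]
contact_force: [-1.4, 0.6, 4.8]
opening: 0.0533
```

jog_arm([
  [0.5, 0, 0, 0],
  [0, 0, 0, 0],
])

```text
time: 14.6
ee_pos: [0.488, -0.2588, 0.1247]
orientation: [[0.0, 0.19, 0.982], [-0.0, 0.982, -0.19], [-1.0, -0.0, 0.0]]
contact_force: [-4.5, 2.0, 9.5]
opening: 0.0533
```

In the start: it touches at TCP z = 0.1247, so the underside is about 7.3 mm up. Now I'll run it in clockwise.

jog_arm([
  [-0.3, 0, 0, 0],
  [0.25, 0, 0, 5],
  [0.28, 0, 0, 5],
  [0.28, 0, 0, 5],
])

```text
time: 15.1
ee_pos: [0.4886, -0.2588, 0.1239]
orientation: [[0.002, 0.441, 0.898], [-0.001, 0.898, -0.441], [-1.0, 0.0, 0.002]]
contact_force: [0.5, 1.8, 3.3]
opening: 0.0534
```

```bash
python3 st.py
```

```text
15.1 [ 0.4886 -0.2588  0.1239] F [0.5 1.8 3.3] T [ 0.12 -0.18  0.05] q6 -6.6 yaw -26.1 open 0.0534
```

jog_arm([
  [0.28, 0, 0, 5],
  [0.28, 0, 0, 5],
  [0.28, 0, 0, 5],
  [0.28, 0, 0, 5],
])

```text
time: 15.6
ee_pos: [0.4885, -0.259, 0.1228]
orientation: [[0.002, 0.721, 0.693], [-0.001, 0.693, -0.721], [-1.0, 0.0, 0.002]]
contact_force: [0.1, -0.1, 5.5]
opening: 0.0535
```

```bash
python3 st.py
```

```text
15.6 [ 0.4885 -0.259   0.1228] F [ 0.1 -0.1  5.5] T [-0.13  0.18  0.04] q6 13.4 yaw -46.1 open 0.0535
```

jog_arm([
  [0.28, 0, 0, 5],
  [0.28, 0, 0, 5],
  [0.28, 0, 0, 5],
  [0.28, 0, 0, 5],
])

```text
time: 16.1
ee_pos: [0.488, -0.2591, 0.1217]
orientation: [[0.0, 0.915, 0.405], [-0.001, 0.405, -0.915], [-1.0, -0.0, 0.001]]
contact_force: [-2.2, -1.1, 6.9]
opening: 0.0535
```

```bash
python3 st.py
```

```text
16.1 [ 0.488  -0.2591  0.1217] F [-2.2 -1.1  6.9] T [-0.05  0.8   0.04] q6 33.4 yaw -66.1 open 0.0535
```

jog_arm([
  [0.2, 0, 0, 5],
  [0.28, 0, 0, 5],
  [0.28, 0, 0, 5],
  [0.25, 0, 0, 5],
])

```text
time: 16.6
ee_pos: [0.4879, -0.2589, 0.1207]
orientation: [[0.0, 0.998, 0.067], [-0.0, 0.067, -0.998], [-1.0, 0.0, 0.0]]
contact_force: [-3.3, 0.8, 6.8]
opening: 0.0532
```

```bash
python3 st.py
```

```text
16.6 [ 0.4879 -0.2589  0.1207] F [-3.3  0.8  6.8] T [0.23 0.79 0.05] q6 53.4 yaw -86.1 open 0.0532
```

jog_arm([
  [0.28, 0, 0, 5],
  [0.28, 0, 0, 5],
  [0.28, 0, 0, 5],
])

```text
time: 16.98
ee_pos: [0.4879, -0.2588, 0.1199]
orientation: [[0.0, 0.981, -0.193], [-0.0, -0.193, -0.981], [-1.0, 0.0, 0.0]]
contact_force: [-3.5, 1.6, 8.4]
opening: 0.0534
```

```bash
python3 st.py
```

```text
16.98 [ 0.4879 -0.2588  0.1199] F [-3.5  1.6  8.4] T [0.42 0.76 0.06] q6 68.4 yaw -101.1 open 0.0534
```

jog_arm([
  [0.16, 0, 0, 3],
  [0.16, 0, 0, 3],
  [0.16, 0, 0, 3],
])

```text
time: 17.35
ee_pos: [0.488, -0.2588, 0.1194]
orientation: [[0.0, 0.939, -0.343], [-0.0, -0.343, -0.939], [-1.0, 0.0, 0.0]]
contact_force: [-1.5, 0.7, 4.9]
opening: 0.0534
```

```bash
python3 st.py
```

```text
17.35 [ 0.488  -0.2588  0.1194] F [-1.5  0.7  4.9] T [0.14 0.41 0.04] q6 77.3 yaw -110.1 open 0.0534
```

jog_arm([
  [0.16, 0, 0, 3],
  [0.16, 0, 0, 3],
])

```text
time: 17.6
ee_pos: [0.4887, -0.2597, 0.1191]
orientation: [[0.002, 0.898, -0.439], [-0.002, -0.439, -0.898], [-1.0, 0.003, 0.001]]
contact_force: [1.6, -4.1, 2.9]
opening: 0.0539
```

```bash
python3 st.py
```

```text
17.6 [ 0.4887 -0.2597  0.1191] F [ 1.6 -4.1  2.9] T [-0.83 -0.08  0.22] q6 83.3 yaw -116.1 open 0.0539
```

jog_arm([
  [0.1, 0, 0, 2],
  [0.1, 0, 0, 2],
  [0, 0, 0, 0],
])

```text
time: 17.98
ee_pos: [0.4886, -0.2597, 0.119]
orientation: [[0.002, 0.867, -0.499], [-0.003, -0.499, -0.867], [-1.0, 0.003, 0.001]]
contact_force: [0.1, -5.7, 5.5]
opening: 0.0532
```

```bash
python3 st.py
python3 - <<'E'
from h import *
from station import bot
c=bot.capture("scene"); a=cv2.resize(c["pixels"][150:250,90:190,::-1],None,fx=5.5,fy=5.5,interpolation=2)
cv2.imwrite("pics/s2.png",a)
E
```

```text
17.98 [ 0.4886 -0.2597  0.119 ] F [ 0.1 -5.7  5.5] T [-0.99  0.09  0.85] q6 87.2 yaw -119.9 open 0.0532
```

View pics/s2.png

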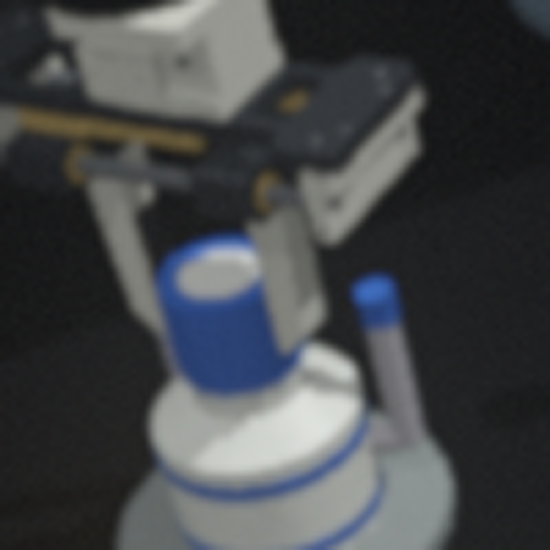

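Firm stop: 0.85 N m at 109° of turn, TCP z = 0.119, underside about 1.6 mm. I'll relieve the load and open only to about 62 mm to stay clear of the risers.

jog_arm([
  [-0.3, 0, 0, -1.5],
  [-0.2, 0, 0, 0],
  [0, 0, 0, 0],
])

```text
time: 18.4
ee_pos: [0.4885, -0.2596, 0.1192]
orientation: [[0.002, 0.88, -0.476], [-0.002, -0.476, -0.88], [-1.0, 0.002, 0.001]]
contact_force: [2.6, -5.2, 1.5]
opening: 0.0534
```

```bash
python3 st.py
```

```text
18.4 [ 0.4885 -0.2596  0.1192] F [ 2.6 -5.2  1.5] T [-1.12 -0.11  0.59] q6 85.7 yaw -118.4 open 0.0534
```

jog_arm([
  [0, 0, 0, 0],
  [0, 0, 0, 0],
  [0, 0, 0, 0],
  [0, 0, 0, 0],
], fingers=0.66)

```text
time: 18.9
ee_pos: [0.4878, -0.2586, 0.1187]
orientation: [[-0.0, 0.879, -0.477], [0.0, -0.477, -0.879], [-1.0, -0.0, -0.0]]
contact_force: [0.7, -0.2, -0.3]
opening: 0.0614
```

```bash
python3 st.py
```

```text
18.9 [ 0.4878 -0.2586  0.1187] F [ 0.7 -0.2 -0.3] T [0.07 0.15 0.02] q6 85.7 yaw -118.5 open 0.0614
```

jog_arm([
  [-5, 0, 0, 0],
  [-10, 0, 0, 0],
  [-20, 0, 0, 0],
  [-30, 0, 0, 0],
  [-35, 0, 0, 0],
  [-20, -25, 0, 0],
  [0, -30, 0, 0],
  [0, -20, 0, 0],
  [0, 0, 0, 0],
  [0, 0, 0, 0],
])

```text
time: 20.15
ee_pos: [0.4226, -0.2233, 0.2393]
orientation: [[0.001, 0.879, -0.477], [-0.001, -0.477, -0.879], [-1.0, 0.001, 0.0]]
contact_force: [0.3, -0.5, -0.1]
opening: 0.0615
```

```bash
python3 st.py
python3 - <<'E'
from h import *
from station import bot
w=wcap("w3"); c=bot.capture("scene"); np.save("pics/scene3.npy",c,allow_pickle=True)
a=cv2.resize(c["pixels"][150:250,90:190,::-1],None,fx=4.2,fy=4.2,interpolation=2)
b=w["pixels"][:,:,::-1]
cv2.imwrite("pics/f3.png",cv2.resize(np.hstack([b[:, 100:460],a]),None,fx=1,fy=1))
E
```

```text
20.15 [ 0.4226 -0.2233  0.2393] F [ 0.3 -0.5 -0.1] T [ 0.    0.13 -0.02] q6 85.0 yaw -118.5 open 0.0615
```

View pics/f3.png

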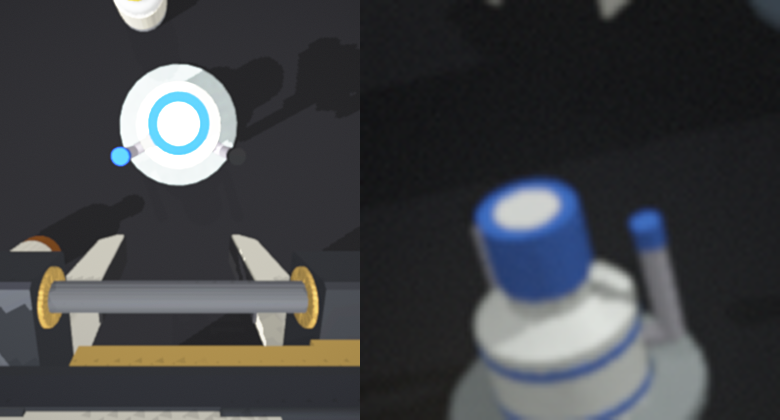

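Run:
```python
from h import *
c=load("scene3"); im=c["pixels"][...,::-1]
print("disc", [ (ce,a) for ce,a in disc(c,131,198,15)])
for z in(.1475,.1507,.153): print(z,np.round(proj(c,[.4882,-.259,z]),2))
w=load("w3")
for ce,a in disc(w,279,123,8): print(ce,a,onplane(w,*ce,.1475).round(4),"size mm",a[0]/w["fx"])
im=w["pixels"].astype(int)
b=((im[...,2]-im[...,0])>60).astype(np.uint8); n,l,st,ce=cv2.connectedComponentsWithStats(b)
for i in range(1,n):
    if st[i,4]>300 : print("ring",ce[i].round(2),st[i],onplane(w,*ce[i],.1475).round(4))
# reference: blue ring of cap in tray-size check, top z .049
```

```text
disc [(array([129.29, 199.41]), array([14,  8, 92], dtype=int32))]
0.1475 [128.99 199.56]
0.1507 [128.67 198.46]
0.153 [128.45 197.67]
[278.08 123.3 ] [  43   45 1520] [ 0.4876 -0.2586  0.1475] size mm 0.14498012330227864
ring [278.37 122.27] [ 248   91   62   64 1589] [ 0.4882 -0.2592  0.1475]
ring [220.07 155.87] [210 146  21  21 343] [ 0.4877 -0.2021  0.1475]
```

The final view shows the cap concentric and level on the neck. The scene-camera disc row of 199.4 matches the 199.6 predicted for fully home. Handing in.

```bash
python3 -c "
from station import bot
print(bot.job_done())"; python3 st.py
```

```text
the job is handed in; nothing more can be done
None
the job is handed in; nothing more can be done
```

I put the blue cap on the neck and ran it in clockwise to a firm stop. I handed the job in at about 20 s; it reports no verdict.

- **Pick:** I took the blue cap that stood in the tray, which was also the blue one nearest the base. It was gripped across the tray's row, and no other cap or the vial was touched as far as I could tell.
- **Thread start:** Turning about 24° counter-clockwise, the cap climbed. The contact force then vanished, and lowering it about 9 mm brought it to rest with its underside about 7.3 mm above the collar.
- **Run-in:** I turned it clockwise about 105–109°, during which it sank 5.7 mm. It met a firm stop at 0.85 N m, with the underside about 1.6 mm above the collar. The fingers then opened to 61 mm only, to stay clear of the risers.

**Last checks:**
- The cap looked level and concentric in the wrist and scene views.
- Its top measured at (0.488, -0.259) m, within about 1 mm of my estimate of the neck's axis.
- In the scene view its top disc lies at row 199.4, against 199.6 expected when fully home.
- The robot was clear of everything, with about zero force.

**Disagreements:** The cameras differed by about 2 mm on where the neck is. When I let go, the tool sprang sideways by about 1.2 mm, so the cap had been held slightly off-centre, with about 5 N of side force at the end. I did not measure the positions of the other objects again after the job.

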